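# Put the brass weights away and pin the case shut

## Task

Put the brass weights away: lift the lid off the weight case by its knob and set it down on the bare bench beside the case, then lower every brass weight that stands on the bench fully into a well of its own size. Put the lid back on, fully down, and then push both wooden-handled pins fully home through the holes in the lid's ears into the case, one at each end. Do not knock over the two glass vials.

Things in the scene. Friction and masses are not known exactly. Their poses are not given: they have to be found in the camera images.
- case: wooden case, fixed. Plinth 248 x 160 mm (x, y), top 30 mm above the bench; on it a block, top at 54 mm, 136 mm square up to 42 mm, sloping in to 128 mm at the top to guide the lid. Four round wells in the block, 36 mm deep, 3 mm wider than the weights, chamfered 3 mm. Upright 14 mm through holes in the plinth's ends at x = -104, +104. Origin: centre of underside; x along the length, z up.
- lid: deep wooden lid, at first on the case; 0.3 kg. 151 mm square and 70 mm high outside, 139 and 64 inside. At its rim two brass ears, 8 mm thick, 44 wide, reach to x = -121 and +121 mm, with upright 16 mm holes at x = -104, +104 that come over the case's holes. Origin: centre of the rim plane, z up; seated it is 30 mm above the bench, with 1.5 mm play. Fits either way round (half turn).
- lid_knob (a point): centre of the lid's bar knob: 50 mm long (x), 22 wide (y, pinch across this), 18 high; 93 mm above the lid's rim plane, 23 above its top. Axes as the lid's.
- weight_big0: big brass scale weight: cylinder 48 mm diameter, 40 mm high, with a neck (14 mm diameter, 14 mm) and a flat round knob on top (26 mm diameter, 14 mm high, its centre 61 mm above the underside); total height 68 mm, about 0.65 kg, most of it low down. Origin at the centre of its underside, z up. May be absent.
- weight_big1: big brass scale weight: cylinder 48 mm diameter, 40 mm high, with a neck (14 mm diameter, 14 mm) and a flat round knob on top (26 mm diameter, 14 mm high, its centre 61 mm above the underside); total height 68 mm, about 0.65 kg, most of it low down. Origin at the centre of its underside, z up. May be absent.
- weight_small0: small brass scale weight: cylinder 34 mm diameter, 36 mm high, with a neck (12 mm diameter, 14 mm) and a flat round knob on top (22 mm diameter, 14 mm high, its centre 57 mm above the underside); total height 64 mm, about 0.3 kg, most of it low down. Origin at the centre of its underside, z up. May be absent.
- weight_small1: small brass scale weight: cylinder 34 mm diameter, 36 mm high, with a neck (12 mm diameter, 14 mm) and a flat round knob on top (22 mm diameter, 14 mm high, its centre 57 mm above the underside); total height 64 mm, about 0.3 kg, most of it low down. Origin at the centre of its underside, z up. May be absent.
- pin0: locking pin: steel shaft 10 mm thick, 36 long with 6 mm taper at the point, brass collar 24 mm wide, 4 thick, wooden handle 22 mm thick from 40 to 86 mm above the point; 60 g. Both alike. Origin at the point, z up the handle. At first upright in the pin stand, collar on its top (point 6 mm above the bench). Fully home the collar rests on the lid's ear, the point 2 mm above the bench.
- pin1: locking pin: steel shaft 10 mm thick, 36 long with 6 mm taper at the point, brass collar 24 mm wide, 4 thick, wooden handle 22 mm thick from 40 to 86 mm above the point; 60 g. Both alike. Origin at the point, z up the handle. At first upright in the pin stand, collar on its top (point 6 mm above the bench). Fully home the collar rests on the lid's ear, the point 2 mm above the bench.
- well_big0 (a point): centre of the floor of a big well (51 mm wide) in the case, 18 mm above the bench, 36 mm below the well's mouth; at x = -31, y = -31 mm in the case's frame
- well_big1 (a point): centre of the floor of a big well (51 mm wide) in the case, 18 mm above the bench, 36 mm below the well's mouth; at x = +31, y = -31 mm in the case's frame
- well_small0 (a point): centre of the floor of a small well (37 mm wide) in the case, 18 mm above the bench, 36 mm below the well's mouth; at x = -31, y = +31 mm in the case's frame
- well_small1 (a point): centre of the floor of a small well (37 mm wide) in the case, 18 mm above the bench, 36 mm below the well's mouth; at x = +31, y = +31 mm in the case's frame
- ear0 (a point): centre of the upper mouth of the hole in the case's -x end, 30 mm above the bench; the 14 mm hole goes through to the bench
- ear1 (a point): centre of the upper mouth of the hole in the case's +x end, 30 mm above the bench; the 14 mm hole goes through to the bench
- pin_stand: dark wooden block fixed to the bench, 50 x 130 mm (x, y), 42 mm high, with two 17 mm holes at y = -35 and +35 mm holding the pins. Origin: centre of the underside. Beyond it (+x), to the right of the case, the bench is bare around x = 0.6, y = -0.29 m: room for the lid with its length along x.
- vial0: small glass vial of green stones with an aluminium cap, standing among the weights: 36 mm diameter, 78 mm high, 0.12 kg; not to be knocked over. Origin at the centre of its underside, z up.
- vial1: small glass vial of green stones with an aluminium cap, standing beyond the case, to the left: 36 mm diameter, 78 mm high, 0.12 kg; not to be knocked over. Origin at the centre of its underside, z up.

How it is judged:
On the way, in this order (a step that is already met when the one before it is completed fails the run):
1. the lid stands upright on the bench, clear of the case, and is let go (horizontal distance between lid and case above 0.14 m and height (world z) of lid below 0.006 m and angle between lid's own z axis and vertical below 0.05 rad and contact force between lid and the fingers below 0.2 N), for 0.2 s.
2. every weight present sits fully down in a well of its own size ((horizontal distance between weight_big0 and well_big0 below 0.006 m or horizontal distance between weight_big0 and well_big1 below 0.006 m) and z of each of weight_big0, weight_big1, weight_small0, weight_small1 in the frame of case below 0.022 m and angle between each of weight_big0, weight_big1, weight_small0, weight_small1's own z axis and vertical below 0.12 rad and (horizontal distance between weight_big1 and well_big0 below 0.006 m or horizontal distance between weight_big1 and well_big1 below 0.006 m) and (horizontal distance between weight_small0 and well_small0 below 0.006 m or horizontal distance between weight_small0 and well_small1 below 0.006 m) and (horizontal distance between weight_small1 and well_small0 below 0.006 m or horizontal distance between weight_small1 and well_small1 below 0.006 m)), for 0.2 s.
3. the lid is back on the case, fully down (horizontal distance between lid and case below 0.008 m and z of lid in the frame of case between 0.026 and 0.034 m and angle between the x axis of lid and the x axis of case, either way round below 0.08 rad and angle between lid's own z axis and vertical below 0.05 rad), for 0.2 s.
4. a pin is fully home in each end (((horizontal distance between pin0 and ear0 below 0.007 m and z of pin0 in the frame of ear0 below -0.023 m and angle between pin0's own z axis and vertical below 0.12 rad) or (horizontal distance between pin1 and ear0 below 0.007 m and z of pin1 in the frame of ear0 below -0.023 m and angle between pin1's own z axis and vertical below 0.12 rad)) and ((horizontal distance between pin0 and ear1 below 0.007 m and z of pin0 in the frame of ear1 below -0.023 m and angle between pin0's own z axis and vertical below 0.12 rad) or (horizontal distance between pin1 and ear1 below 0.007 m and z of pin1 in the frame of ear1 below -0.023 m and angle between pin1's own z axis and vertical below 0.12 rad))), for 0.2 s.
At the end, for the whole second after the job is handed in: Each weight present is within 6 mm of the centre and 4 mm of the floor of a well of its size, upright; the lid is down on the plinth (rim within 4 mm, centred within 8 mm, square to 0.08 rad); each end hole holds an upright pin, point 23 mm or more below the plinth's top; all at rest (all of step 2 and all of step 3 and all of step 4 and linear speed of each of weight_big0, weight_big1, weight_small0, weight_small1, lid, pin0, pin1 below 0.02 m/s); the robot touches nothing.
It fails at once if a glass vial is knocked over (angle between any of vial0, vial1's own z axis and vertical above 0.6 rad).
Of weight_big0, weight_big1, weight_small0, weight_small1 only 2 to 4 are there at a start; the rules pass over those that are not, and their reading is None.
At some moment in a run one of weight_big0, weight_big1, weight_small0, weight_small1 may be knocked a few centimetres aside while the robot is not near it.
It also fails if it takes over 210 s, if anything falls off the work surface, if the arm or the gripper's body presses on something with over 40 N, if the wrist force passes 120 N, or if a joint passes its speed limit or range.

## Robot

A 6-joint arm with a two-finger parallel gripper is mounted at the origin on the work surface. World frame = base frame: x ahead of the robot, y to its left, z up, the work surface at z = 0. Lengths are in m, angles in rad, forces in N, time in s.
With the tool pointing down it reaches from about 0.425 to 0.95 m from the base axis. Payload 3.5 kg.
Tool frame: the origin (TCP) lies on the centre line of the jaws, within the pads' length; the fingertips stand 19 mm ahead of it and the grasp point (between the pads) is the TCP; z points along the fingers, y is the line along which they close (so a half turn about z gives the same grasp; the last joint's range is limited). The gripper opens to 85 mm and grips with 20 to 120 N. Pads are 22 mm wide; open, the fingers measure 114 mm over their backs; the gripper's body (76 mm by 85 mm) begins 54 mm behind the grasp point. The pads swing forward as they close: fully open they stand 13 mm farther back than shut.
Start: joints at [1.162, 0.286, 1.577, -0, 1.279, -0.15], TCP at [0.173, 0.653, 0.25] pointing down, gripper open.
Joint ranges: [-2.77, 2.77], [-0.9, 2.22], [0.21, 2.48], [-1.53, 4.67], [0.24, 2.81], [-2.84, 2.84]. Speed limits (rad/s): [2.79, 2.79, 3.14, 3.14, 3.14, 3.14].

## Interface

Orientations are given as a unit quaternion [x, y, z, w].
In Python, from plant import ctrl, imaging gives the robot as it stands. The module is installed in compiled form; this text tells all that it offers.
- The arm moves only by the shell command python3 -m handwheel 'ROWS' [OPENING] [FORCE]. ROWS is JSON, one flat list of numbers, 6 for each row, row after row: the shift along the world's x, y, z in units of 150 mm (1.0 is 150 mm), then the turn, a rotation vector about the world's x, y, z in units of 90 degrees (1.0 is 90 degrees). In form: [tx, ty, tz, rx, ry, rz, tx, ty, tz, rx, ry, rz, ...]. A call has 1 to 5 rows; each row shifts and turns the commanded pose from where the row before left it; what a row does not reach is not made up. A row lasts 1/12 s, in which the tool goes at most 41.7 mm and 7.16 degrees, less where a joint would pass 70% of its speed; a pose out of reach is approached as far as the arm can. A call with a number of a shift or a turn outside -1 to 1 is refused whole. A call with a gripper value outside its range is refused whole. OPENING is the opening, from 0 (shut) to 1 (fully open), set as the call begins (- or left out, the last holds). The fingers move at their own pace and stop on an object; FORCE is the grip in N (left out, the last holds). Time passes only in rows, so rows that do not move let the fingers close. It gives the time, the measured TCP pose, the force, the opening and the grip force at its end, in the units of the state.
- ctrl.get_state(): the state, without advancing time (a new reading comes with each control period).
- imaging.read_camera(name): name is "side" or "top" or "wrist"; returns (picture, depth): 400x640x3 uint8, blue, green, red; 400x640 float32, m along the optical axis (not along the pixel's ray), 0 where there is no reading.
- imaging.get_calibration(name): a dict with "fovy" (degrees; the focal length in pixels is half the picture's height over the tangent of half this angle, whatever the lens; pixels are square), "cx", "cy" (the principal point, pixels), "distortion" ([k1, k2, p1, p2, k3] as OpenCV has them; the pictures are not rectified), "R" (3x3) and "t" (3): a world point X has camera coordinates R X + t. Camera axes: x right, y down, z forward; pixel columns grow to the right and rows downward; lengths in m; the calibration is good to about 2 mm. A picture is of the moment at which its call begins: read the wrist's pose just before it. get_calibration takes no time and is no camera call; for the wrist camera it gives the pose at the moment of the call.
- ctrl.sign_off(): hands the job in; it is judged then, once.
The state is a dict: "time": time; "qpos": joint angles; "dq": joint speeds; "joint_efforts": joint torques, N m; "eef_pos": TCP position; "tcp_rot": TCP orientation; "contact_force": force on the tool from outside, world axes, zero at the start; "wrist_torque": the same for the moment, N m; "opening": opening from 0.0 (shut) to 1.0 (fully open); "finger_force": force on a finger pad.
Only numpy, scipy, OpenCV 4.12 (cv2) and the standard library are available. Lean on these libraries where they do the work, as an engineer would, in place of code of your own. Each camera call takes 0.05 s, during which the arm holds its last target. There are 200 camera calls.

## Working session

There is one attempt and no reset: what is moved stays moved. The work goes in short steps, Python scripts to look and compute and a shell command to move; the robot and the scene stay as the last step left them, time stands still between calls to the robot, and variables do not carry over. Pictures are saved under pics/ and viewed, at most 16 in all, crops included, and the job is handed in when it is done.

```bash
mkdir -p pics; ls; cat > h.py <<'E'
import numpy as np, cv2
from plant import ctrl, imaging
def K(c):
    f=200/np.tan(np.radians(c["fovy"])/2); return np.array([[f,0,c["cx"]],[0,f,c["cy"]],[0,0,1.]])
def cloud(c,depth):
    h,w=depth.shape; v,u=np.mgrid[:h,:w]
    n=cv2.undistortPoints(np.stack([u,v],-1).reshape(-1,1,2).astype(np.float32),K(c),np.array(c["distortion"])).reshape(h,w,2)
    P=np.dstack([n*depth[...,None],depth])
    return (P-np.array(c["t"]))@np.array(c["R"])
def ray(c,uv,z):
    n=cv2.undistortPoints(np.array(uv,np.float32).reshape(-1,1,2),K(c),np.array(c["distortion"])).reshape(-1,2)
    R=np.array(c["R"]);o=-R.T@np.array(c["t"]);d=np.c_[n,np.ones(len(n))]@R
    return o+d*((z-o[2])/d[:,2])[:,None]
def shot(name):
    c=imaging.get_calibration(name);im,d=imaging.read_camera(name);return c,im,d
E
python3 - <<'E'
from h import *
for n in ["top","side","wrist"]:
    c,im,d=shot(n);cv2.imwrite(f"pics/{n}0.png",im);np.savez(f"{n}0.npz",im=im,d=d)
    print(n,c["fovy"],c["cx"],c["cy"],np.round(-np.array(c["R"]).T@np.array(c["t"]),3),(d>0).mean())
print(ctrl.get_state())
E
```

```text
pics
top 56.3392161632347 323.241794351348 205.3113879951448 [0.487 0.038 1.203] 0.99583984375
side 54.84457311376436 327.32190613506526 204.51287053916147 [ 0.165 -0.704  0.667] 0.9960546875
wrist 67.75334592232049 326.1285675155775 200.47198658126823 [0.105 0.671 0.372] 0.995921875
{'time': 0.15, 'qpos': array([ 1.16202715e+00,  2.87007521e-01,  1.57785614e+00, -3.74890048e-05,
        1.27859430e+00, -1.49980170e-01]), 'dq': array([-0.00119051, -0.00069566, -0.00502342,  0.0011644 , -0.00171868,
        0.0008083 ]), 'joint_efforts': array([ 8.09281373e-04, -4.06602252e+01, -2.93141109e+01, -1.23616605e-04,
        3.91961017e-03, -1.93806592e-06]), 'eef_pos': array([0.17251204, 0.65208437, 0.2492263 ]), 'tcp_rot': array([ 1.29028304e-01,  9.91640472e-01, -9.01445285e-04, -2.39935554e-04]), 'contact_force': array([-0.57958076,  0.23269062, -0.65231384]), 'wrist_torque': array([ 0.02180303,  0.03501092, -0.01739783]), 'finger_force': 0.0, 'opening': 1.0038621788501485}
```

View pics/top0.png

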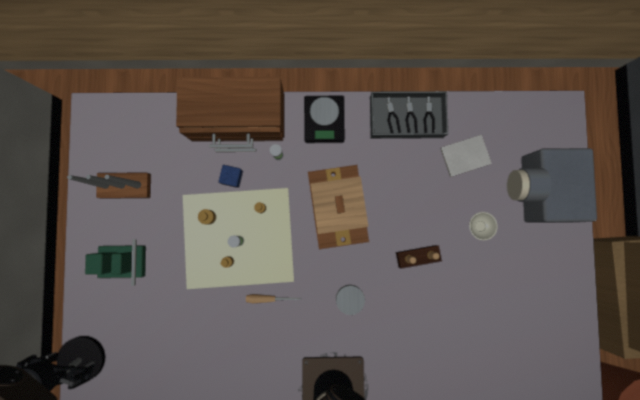

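View pics/side0.png

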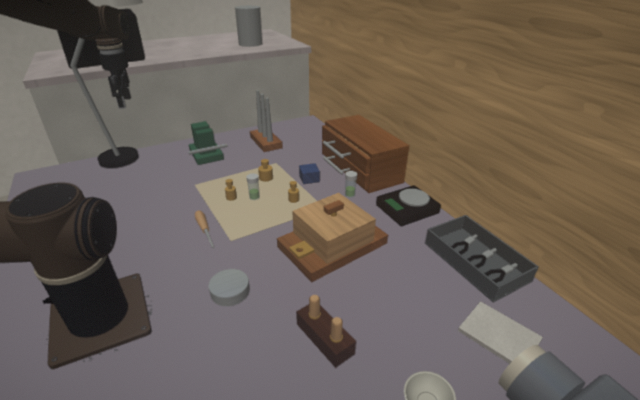

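The top view shows the case with its lid at (339,205), with its knob at (339,204) and long axis roughly vertical in the picture. Three weights stand at (206,216), (260,208) and (227,262). The vials are at (235,241) and (276,151), and the pins in the stand are at (410,259) and (433,255). The side view confirms this: weights at (230,190), (266,171) and (293,192).

```bash
cat > m0.py <<'E'
from h import *
D={}
for n in ["top","side"]:
    z=np.load(n+"0.npz");c=imaging.get_calibration(n);D[n]=(c,z["im"],cloud(c,z["d"]))
def top(n,box,zlo,zhi):
    c,im,P=D[n];u0,v0,u1,v1=box;Q=P[v0:v1,u0:u1].reshape(-1,3)
    m=(Q[:,2]>zlo)&(Q[:,2]<zhi);vv,uu=np.mgrid[v0:v1,u0:u1]
    return Q[m],uu.ravel()[m],vv.ravel()[m]
def rep(l,n,box,zlo,zhi):
    Q,u,v=top(n,box,zlo,zhi)
    print(l,n,len(Q),"med z %.3f"%np.median(Q[:,2]),"mean",Q.mean(0).round(4),"mid",((Q.min(0)+Q.max(0))/2).round(4),"ext",np.ptp(Q,axis=0).round(3))
for l,b,s in [("big",(192,202,220,230),(254,155,278,184)),("smA",(250,198,270,218),(284,177,304,205)),("smB",(217,252,237,272),(221,175,241,203)),("vial0",(225,231,246,251),(244,170,262,202)),("vial1",(267,142,286,160),(343,168,360,198)),("pinL",(402,250,418,268),(306,292,324,320)),("pinR",(425,246,442,265),(328,315,346,345)),("knob",(330,193,350,214),(322,197,345,215))]:
    lo={"b":.054,"s":.05,"v":.06,"p":.07,"k":.112}[l[0]]
    rep(l,"top",b,lo,.16); rep(l,"side",s,lo,.16)
for n,b in [("top",(300,160,380,255)),("side",(275,190,395,280))]:
    for l,lo,hi in [("lidtop",.09,.107),("ears",.033,.046),("plinth",.024,.034)]:
        Q,u,v=top(n,b,lo,hi)
        if len(Q)<20: print(n,l,len(Q)); continue
        r=cv2.minAreaRect((Q[:,:2]*1000).astype(np.float32)); print(n,l,len(Q),np.median(Q[:,2]).round(4),r)
Q,_,_=top("top",(390,240,450,272),.036,.05);print("stand",cv2.minAreaRect((Q[:,:2]*1000).astype(np.float32)),np.median(Q[:,2]))
Q,_,_=top("top",(300,280,330,300),-.1,.1);print("bench",np.median(Q[:,2]),Q[:,2].std())
E
python3 m0.py
```

```text
big top 65 med z 0.068 mean [0.5386 0.3903 0.0671] mid [0.5389 0.3911 0.0642] ext [0.025 0.024 0.019]
big side 95 med z 0.066 mean [0.503  0.3381 0.0667] mid [0.5039 0.3391 0.0664] ext [0.089 0.127 0.024]
smA top 42 med z 0.064 mean [0.565  0.2239 0.0633] mid [0.5648 0.224  0.0585] ext [0.019 0.019 0.017]
smA side 45 med z 0.060 mean [0.5629 0.2206 0.0594] mid [0.5636 0.2237 0.0576] ext [0.02  0.021 0.014]
smB top 48 med z 0.064 mean [0.3974 0.3254 0.063 ] mid [0.3976 0.3255 0.0602] ext [0.021 0.02  0.02 ]
smB side 47 med z 0.061 mean [0.394  0.3231 0.0593] mid [0.3947 0.3243 0.0579] ext [0.021 0.026 0.015]
vial0 top 125 med z 0.078 mean [0.4617 0.2937 0.0771] mid [0.461  0.2942 0.0734] ext [0.033 0.035 0.017]
vial0 side 113 med z 0.076 mean [0.4584 0.2894 0.0726] mid [0.4603 0.2946 0.0698] ext [0.037 0.038 0.019]
vial1 top 120 med z 0.078 mean [0.7368 0.1689 0.0774] mid [0.738  0.169  0.0731] ext [0.035 0.034 0.024]
vial1 side 124 med z 0.074 mean [0.7364 0.1652 0.0723] mid [0.7068 0.1267 0.0802] ext [0.158 0.183 0.04 ]
pinL top 52 med z 0.090 mean [ 0.4021 -0.2361  0.0877] mid [ 0.
[... 818 characters left out ...]
), 7.48466682434082)
top plinth 1057 0.0301 ((567.2789916992188, -22.167495727539062), (248.61473083496094, 160.30267333984375), 7.9280877113342285)
side lidtop 2136 0.099 ((565.8621826171875, -21.49219512939453), (154.2062225341797, 155.5082244873047), 7.7423996925354)
side ears 718 0.0367 ((614.1175537109375, 13.338973999023438), (323.21295166015625, 326.1893005371094), 60.54049301147461)
side plinth 1267 0.0292 ((607.3701782226562, 10.28680419921875), (380.0423583984375, 328.22991943359375), 58.792667388916016)
stand ((407.22564697265625, -272.7747802734375), (50.02653121948242, 131.54847717285156), 9.317159652709961) 0.04191483891097242
bench -0.00010620437021187945 0.0025528822217185053
```

```bash
python3 - <<'E'
import cv2
im=cv2.imread("pics/top0.png")
a=cv2.resize(im[155:280,180:460],None,fx=2.8,fy=2.8,interpolation=cv2.INTER_CUBIC);a=cv2.convertScaleAbs(a,alpha=1.7)
cv2.imwrite("pics/topcrop.png",a)
E
```

```text
(no output)
```

View pics/topcrop.png

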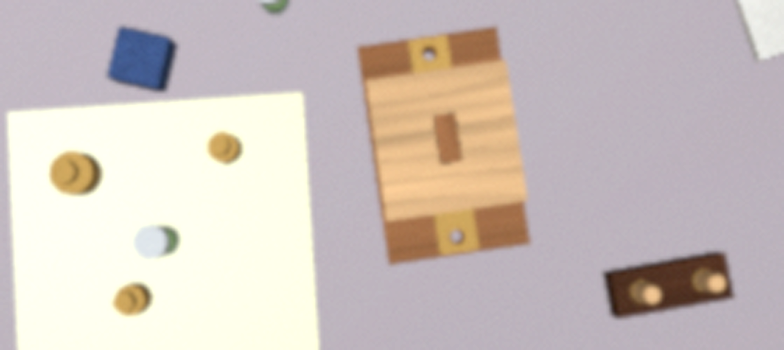

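Three weights are present, one big and two small. Both views agree to within a few mm. The case is at (0.567,-0.022), yaw about 7.9°. Moving over the knob.

```bash

python3 -m handwheel '[0.13,-0.225,0,0,0,0.0126,0.13,-0.225,0,0,0,0.0126,0.13,-0.225,0,0,0,0.0126,0.13,-0.225,0,0,0,0.0126,0.13,-0.225,0,0,0,0.0126]' 1 60
python3 -m handwheel '[0.13,-0.225,0,0,0,0.0126,0.13,-0.225,0,0,0,0.0126,0.13,-0.225,0,0,0,0.0126,0.13,-0.225,0,0,0,0.0126,0.13,-0.225,0,0,0,0.0126]'
python3 -m handwheel '[0.13,-0.225,0,0,0,0.0126,0.13,-0.225,0,0,0,0.0126,0.13,-0.225,0,0,0,0.0126,0.13,-0.225,0,0,0,0.0126,0.13,-0.225,0,0,0,0.0126]'
python3 -m handwheel '[0.13,-0.225,0,0,0,0.0126,0.13,-0.225,0,0,0,0.0126,0.13,-0.225,0,0,0,0.0126,0.13,-0.225,0,0,0,0.0126,0,0,0,0,0,0]'
```

```text
time: 0.57
eef_pos: [0.2705, 0.482, 0.2498]
tcp_rot: [0.079, 0.997, -0.0, -0.0]
contact_force: [1.1, -0.3, 0.1]
opening: 1.001
finger_force: 0.0
time: 0.98
eef_pos: [0.368, 0.3132, 0.2501]
tcp_rot: [0.03, 1.0, -0.0, -0.0]
contact_force: [1.7, 0.7, -0.3]
opening: 0.999
finger_force: 0.0
time: 1.4
eef_pos: [0.4656, 0.1444, 0.2503]
tcp_rot: [-0.019, 1.0, 0.0, 0.0]
contact_force: [0.5, 0.9, -1.0]
opening: 1.0
finger_force: 0.0
time: 1.82
eef_pos: [0.5456, 0.0059, 0.2502]
tcp_rot: [-0.056, 0.998, -0.001, 0.001]
contact_force: [0.2, 0.4, -0.4]
opening: 1.0
finger_force: 0.0
```

```bash

python3 -m handwheel '[0.136,-0.186,0,0,0,0.0163,0,0,-0.21,0,0,0,0,0,-0.21,0,0,0,0,0,-0.21,0,0,0,0,0,-0.1,0,0,0]'
python3 -m handwheel '[0,0,-0.05,0,0,0,0,0,-0.053,0,0,0,0,0,0,0,0,0]'
python3 -m handwheel '[0,0,0,0,0,0,0,0,0,0,0,0,0,0,0,0,0,0,0,0,0,0,0,0,0,0,0,0,0,0]' 0 80
python3 -m handwheel '[0,0,0,0,0,0,0,0,0,0,0,0,0,0,0,0,0,0]' 0
```

```text
time: 2.23
eef_pos: [0.5608, -0.016, 0.136]
tcp_rot: [-0.071, 0.997, 0.001, -0.004]
contact_force: [-0.9, 0.2, -0.6]
opening: 0.997
finger_force: 0.0
time: 2.48
eef_pos: [0.5631, -0.0163, 0.1244]
tcp_rot: [-0.071, 0.997, 0.0, -0.001]
contact_force: [-0.5, 0.1, 1.0]
opening: 1.002
finger_force: 0.0
time: 2.9
eef_pos: [0.5643, -0.0175, 0.1265]
tcp_rot: [-0.072, 0.997, -0.001, 0.001]
contact_force: [-1.4, -22.9, 11.6]
opening: 0.301
finger_force: 13.9
time: 3.15
eef_pos: [0.5648, -0.0193, 0.1272]
tcp_rot: [-0.072, 0.997, -0.003, 0.001]
contact_force: [-0.4, -7.6, 3.9]
opening: 0.241
finger_force: 79.4
```

```bash

python3 -m handwheel '[0,0,0.05,0,0,0,0,0,0.1,0,0,0,0,0,0.15,0,0,0,0,0,0.15,0,0,0,0,0,0.15,0,0,0]'
python3 -m handwheel '[0.048,-0.1,0,0,0,0,0.048,-0.2,0,0,0,0,0.048,-0.22,0,0,0,0,0.048,-0.22,0,0,0,0,0.048,-0.22,0,0,0,0]'
python3 -m handwheel '[0.048,-0.22,0,0,0,0,0.048,-0.22,0,0,0,0,0,-0.15,0,0,0,0,0,0,0,0,0,0,0,0,0,0,0,0]'
python3 -m handwheel '[0,0,-0.15,0,0,0,0,0,-0.2,0,0,0,0,0,-0.2,0,0,0,0,0,-0.1,0,0,0,0,0,0,0,0,0]'
python3 - <<'E'
from h import *
for n in ["side"]:
    c,im,d=shot(n);cv2.imwrite("pics/side1.png",im);P=cloud(c,d);
E
```

```text
time: 3.57
eef_pos: [0.5627, -0.0165, 0.2151]
tcp_rot: [-0.071, 0.997, 0.0, -0.001]
contact_force: [0.3, 0.2, -2.8]
opening: 0.244
finger_force: 79.8
time: 3.98
eef_pos: [0.5991, -0.1623, 0.2134]
tcp_rot: [-0.072, 0.997, 0.0, -0.001]
contact_force: [-0.2, -0.5, -2.9]
opening: 0.241
finger_force: 79.9
time: 4.4
eef_pos: [0.613, -0.2508, 0.213]
tcp_rot: [-0.07, 0.998, 0.001, -0.001]
contact_force: [0.1, 0.6, -2.9]
opening: 0.239
finger_force: 79.9
time: 4.82
eef_pos: [0.6106, -0.2463, 0.1114]
tcp_rot: [-0.072, 0.997, 0.004, -0.005]
contact_force: [-0.3, 0.5, -4.5]
opening: 0.242
finger_force: 79.8
```

View pics/side1.png

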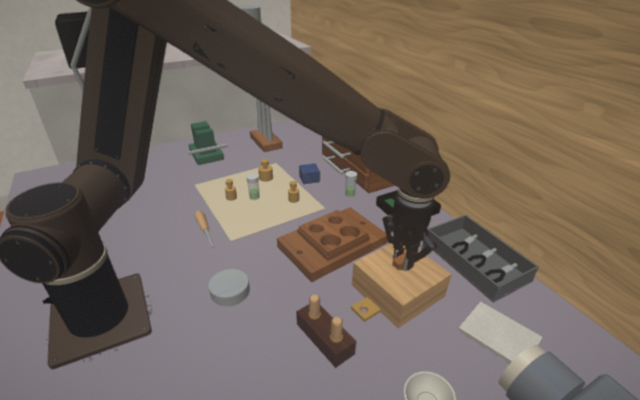

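The lid at (400,280) is held level just above the bare bench. The wells lie open at (337,233), and nothing is disturbed. Lowering it.

```bash

python3 -m handwheel '[0,0,-0.04,0,0,0,0,0,-0.04,0,0,0,0,0,-0.03,0,0,0,0,0,-0.03,0,0,0,0,0,0,0,0,0]'
python3 -m handwheel '[0,0,-0.02,0,0,0,0,0,0,0,0,0,0,0,0,0,0,0]'
```

```text
time: 5.28
eef_pos: [0.6144, -0.2493, 0.0973]
tcp_rot: [-0.071, 0.997, -0.0, 0.001]
contact_force: [0.0, 0.6, -2.9]
opening: 0.24
finger_force: 79.9
time: 5.53
eef_pos: [0.6147, -0.2495, 0.097]
tcp_rot: [-0.071, 0.997, -0.0, 0.0]
contact_force: [-4.9, 2.5, 7.1]
opening: 0.239
finger_force: 81.3
```

```bash

python3 -m handwheel '[0,0,0,0,0,0,0,0,0,0,0,0,0,0,0,0,0,0,0,0,0,0,0,0]' 1
python3 -m handwheel '[0,0,0.1,0,0,0,0,0,0.2,0,0,0,0,0,0.25,0,0,0,0,0,0.25,0,0,0,0,0,0.25,0,0,0]'
cat > m1.py <<'E'
from h import *
import sys
c,im,d=shot("top");P=cloud(c,d);t=sys.argv[1];cv2.imwrite(f"pics/top{t}.png",im)
Q=P.reshape(-1,3);F=lambda lo,hi,b:Q[(Q[:,2]>lo)&(Q[:,2]<hi)&(Q[:,0]>b[0])&(Q[:,0]<b[1])&(Q[:,1]>b[2])&(Q[:,1]<b[3])]
def rect(l,q):
    if len(q)<20: print(l,len(q));return
    print(l,len(q),np.median(q[:,2]).round(4),cv2.minAreaRect((q[:,:2]*1000).astype(np.float32)))
rect("lid",F(.06,.076,(.5,.73,-.36,-.15)));rect("block",F(.049,.058,(.47,.67,-.12,.08)));rect("plinth",F(.024,.034,(.4,.73,-.14,.11)))
ca=np.array([.567,-.022]);a=np.radians(7.9);R=np.array([[np.cos(a),-np.sin(a)],[np.sin(a),np.cos(a)]])
for x in(-31,31):
    for y in(-31,31):
        w=ca+R@[x/1e3,y/1e3];q=F(.0,.045,(w[0]-.03,w[0]+.03,w[1]-.03,w[1]+.03));print("well",x,y,w.round(4),len(q),q.mean(0).round(4))
# things on the mat
M=((P[...,2]>.05)&(P[...,2]<.1)&(P[...,1]>.15)&(P[...,1]<.5)&(P[...,0]>.3)&(P[...,0]<.68)).astype(np.uint8)
n,L,S,_=cv2.connectedComponentsWithStats(M)
for i in range(1,n):
    q=P[L==i];
    if len(q)>15: hi=q[q[:,2]>np.percentile(q[:,2],90)-.005];print("thing",len(q),np.percentile(q[:,2],90).round(3),hi.mean(0).round(4))
print(ctrl.get_state()["eef_pos"])
E
python3 m1.py 2
```

```text
time: 5.87
eef_pos: [0.6141, -0.2493, 0.094]
tcp_rot: [-0.071, 0.997, -0.0, 0.0]
contact_force: [-0.4, -0.4, -0.1]
opening: 0.796
finger_force: 0.0
time: 6.28
eef_pos: [0.6138, -0.249, 0.254]
tcp_rot: [-0.071, 0.997, -0.0, 0.0]
contact_force: [-0.6, -0.3, 0.7]
opening: 0.996
finger_force: 0.0
lid 1377 0.0703 ((616.051025390625, -246.32777404785156), (151.23875427246094, 144.47633361816406), 7.914562702178955)
block 1114 0.0537 ((566.2769775390625, -21.534934997558594), (132.95579528808594, 133.31324768066406), 7.587879180908203)
plinth 1993 0.0301 ((567.09716796875, -21.976600646972656), (248.4944305419922, 159.88174438476562), 7.8727593421936035)
well -31 -31 [ 0.5406 -0.057 ] 206 [ 0.5414 -0.0591  0.019 ]
well -31 31 [0.532  0.0044] 110 [0.533  0.0039 0.0189]
well 31 -31 [ 0.602  -0.0484] 206 [ 0.6046 -0.0504  0.02  ]
well 31 31 [0.5934 0.013 ] 105 [0.5958 0.0123 0.0192]
thing 43 0.066 [0.5659 0.2241 0.0646]
thing 69 0.071 [0.5387 0.3911 0.0688]
thing 129 0.08 [0.4619 0.2944 0.0783]
thing 48 0.066 [0.3969 0.3258 0.0648]
[ 0.61725136 -0.25090298  0.26498289]
```

View pics/top2.png

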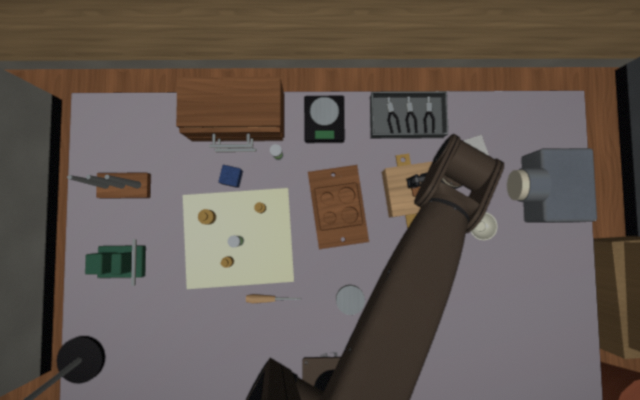

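The picture shows the lid standing on the bench at (410,190), the wells open at (337,205), and the weights unmoved. Fetching the first small weight at (0.565,0.224).

```bash

python3 -m handwheel '[-0.027,0.263,0,0,0,0,-0.027,0.263,0,0,0,0,-0.027,0.263,0,0,0,0,-0.027,0.263,0,0,0,0,-0.027,0.263,0,0,0,0]'
python3 -m handwheel '[-0.027,0.263,0,0,0,0,-0.027,0.263,0,0,0,0,-0.027,0.263,0,0,0,0,-0.027,0.263,0,0,0,0,-0.027,0.263,0,0,0,0]'
python3 -m handwheel '[-0.027,0.263,0,0,0,0,-0.027,0.263,0,0,0,0,0,0,0,0,0,0,0,0,0,0,0,0]'
python3 -m handwheel '[0,0,-0.25,0,0,0,0,0,-0.25,0,0,0,0,0,-0.25,0,0,0,0,0,-0.25,0,0,0,0,0,0,0,0,0]'
python3 -m handwheel '[0,0,-0.15,0,0,0,0,0,-0.11,0,0,0,0,0,0,0,0,0]'
```

```text
time: 6.75
eef_pos: [0.5934, -0.0503, 0.2525]
tcp_rot: [-0.071, 0.997, -0.0, 0.001]
contact_force: [0.6, 0.1, 0.4]
opening: 1.002
finger_force: 0.0
time: 7.17
eef_pos: [0.5731, 0.1472, 0.2526]
tcp_rot: [-0.071, 0.997, 0.0, 0.001]
contact_force: [0.7, 0.8, -0.7]
opening: 0.999
finger_force: 0.0
time: 7.5
eef_pos: [0.5649, 0.2263, 0.2522]
tcp_rot: [-0.073, 0.997, -0.0, 0.0]
contact_force: [0.7, 0.3, -0.6]
opening: 0.997
finger_force: 0.0
time: 7.92
eef_pos: [0.56, 0.2213, 0.0928]
tcp_rot: [-0.07, 0.997, -0.001, -0.008]
contact_force: [-3.1, -0.2, -1.5]
opening: 0.999
finger_force: 0.0
time: 8.17
eef_pos: [0.5644, 0.2228, 0.061]
tcp_rot: [-0.071, 0.997, -0.0, -0.002]
contact_force: [-1.2, 0.0, -0.2]
opening: 1.002
finger_force: 0.0
```

```bash

python3 -m handwheel '[0,0,0,0,0,0,0,0,0,0,0,0,0,0,0,0,0,0,0,0,0,0,0,0,0,0,0,0,0,0]' 0 80
python3 -m handwheel '[0,0,0,0,0,0,0,0,0,0,0,0,0,0,0.167,0,0,0,0,0,0.25,0,0,0,0,0,0.25,0,0,0]'
python3 -m handwheel '[0.0318,-0.15,0,0,0,0,0.0318,-0.234,0,0,0,0,0.0318,-0.234,0,0,0,0,0.0318,-0.234,0,0,0,0,0.0318,-0.234,0,0,0,0]'
python3 -m handwheel '[0.0318,-0.234,0,0,0,0,0,-0.085,0,0,0,0,0,0,0,0,0,0,0,0,0,0,0,0,0,0,0,0,0,0]'
python3 -c "
from h import *
c,im,d=shot('wrist');cv2.imwrite('pics/w1.png',im)"
```

```text
time: 8.58
eef_pos: [0.5662, 0.2244, 0.0638]
tcp_rot: [-0.071, 0.997, 0.0, 0.001]
contact_force: [-0.4, 0.5, -0.9]
opening: 0.295
finger_force: 0.0
time: 9.0
eef_pos: [0.563, 0.2237, 0.1601]
tcp_rot: [-0.071, 0.997, -0.001, -0.004]
contact_force: [1.3, 0.5, -3.6]
opening: 0.22
finger_force: 78.7
time: 9.42
eef_pos: [0.5881, 0.0601, 0.161]
tcp_rot: [-0.072, 0.997, 0.0, -0.001]
contact_force: [0.4, 0.6, -2.1]
opening: 0.227
finger_force: 78.8
time: 9.83
eef_pos: [0.5933, 0.0145, 0.1615]
tcp_rot: [-0.072, 0.997, 0.001, -0.001]
contact_force: [-0.2, -0.1, -2.8]
opening: 0.221
finger_force: 78.9
```

View pics/w1.png

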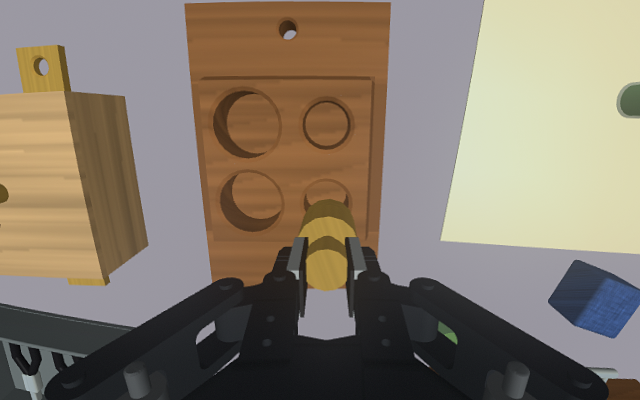

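The wrist view shows the weight held upright at (327,245) in front of its well at (327,195). The other wells are at (327,125), (248,123) and (252,200). Checking the well positions by rays.

```bash
python3 -c "
from h import *
c=imaging.get_calibration('wrist');print(ray(c,[(327,125),(248,122.5),(252,200.5),(288,30)],.054).round(4), ray(c,[(288,30)],.03).round(4))"
```

```text
[[ 0.531   0.0076  0.054 ]
 [ 0.5376 -0.0517  0.054 ]
 [ 0.5983 -0.0437  0.054 ]
 [ 0.4699 -0.0293  0.054 ]] [[ 0.4642 -0.0329  0.03  ]]
```

```bash

python3 -m handwheel '[-0.007,0.013,-0.1,0,0,0,0,0,-0.15,0,0,0,0,0,-0.03,0,0,0,0,0,0,0,0,0,0,0,0,0,0,0]'
python3 -m handwheel '[0,0,-0.03,0,0,0,0,0,-0.03,0,0,0,0,0,-0.03,0,0,0,0,0,0,0,0,0]'
```

```text
time: 10.3
eef_pos: [0.593, 0.0163, 0.1207]
tcp_rot: [-0.072, 0.997, 0.0, -0.0]
contact_force: [-0.2, -0.6, -2.8]
opening: 0.216
finger_force: 79.1
time: 10.63
eef_pos: [0.594, 0.015, 0.1087]
tcp_rot: [-0.072, 0.997, -0.001, 0.001]
contact_force: [-0.6, -1.0, -3.5]
opening: 0.219
finger_force: 79.5
```

```bash

python3 -m handwheel '[0,0,-0.05,0,0,0,0,0,-0.05,0,0,0,0,0,-0.04,0,0,0,0,0,-0.03,0,0,0,0,0,0,0,0,0]'
python3 -m handwheel '[0,0,0,0,0,0,0,0,0,0,0,0,0,0,0,0,0,0]' 0.5
python3 -m handwheel '[0,0,0.1,0,0,0,0,0,0.2,0,0,0,0,0,0.25,0,0,0,0,0,0.25,0,0,0,0,0,0.1,0,0,0]' 
python3 m1.py 3
```

```text
time: 11.05
eef_pos: [0.5936, 0.0152, 0.0819]
tcp_rot: [-0.071, 0.997, -0.0, 0.0]
contact_force: [-0.8, -1.9, 3.3]
opening: 0.218
finger_force: 80.4
time: 11.3
eef_pos: [0.5928, 0.0159, 0.081]
tcp_rot: [-0.071, 0.997, 0.0, -0.0]
contact_force: [-0.3, 0.5, -0.2]
opening: 0.501
finger_force: 0.0
time: 11.72
eef_pos: [0.5953, 0.0156, 0.2226]
tcp_rot: [-0.071, 0.997, -0.001, 0.004]
contact_force: [0.7, -0.9, 1.8]
opening: 0.498
finger_force: 0.0
lid 2295 0.0702 ((616.5006103515625, -250.39688110351562), (151.0255889892578, 152.4637451171875), 8.008818626403809)
block 320 0.0536 ((551.5994262695312, -23.682151794433594), (92.418701171875, 138.39727783203125), 2.352679491043091)
plinth 441 0.0299 ((536.3998413085938, -26.50274658203125), (186.96954345703125, 160.0581817626953), 8.081547737121582)
well -31 -31 [ 0.5406 -0.057 ] 18 [ 0.5444 -0.0679  0.0253]
well -31 31 [0.532  0.0044] 0 [nan nan nan]
well 31 -31 [ 0.602  -0.0484] 17 [ 0.5863 -0.0403  0.0178]
well 31 31 [0.5934 0.013 ] 4 [0.5784 0.0094 0.032 ]
thing 69 0.071 [0.5378 0.3911 0.0684]
thing 127 0.08 [0.4616 0.2948 0.0782]
thing 50 0.066 [0.3967 0.3263 0.0644]
[0.59631194 0.01549941 0.22445602]m1.py:12: RuntimeWarning: Mean of empty slice.
  w=ca+R@[x/1e3,y/1e3];q=F(.0,.045,(w[0]-.03,w[0]+.03,w[1]-.03,w[1]+.03));print("well",x,y,w.round(4),len(q),q.mean(0).round(4))
  ret = um.true_divide(
```

```bash

python3 -m handwheel '[-0.036,0.251,0,0,0,0,-0.036,0.251,0,0,0,0,-0.036,0.251,0,0,0,0,-0.036,0.251,0,0,0,0,-0.036,0.251,0,0,0,0]' 0.6
python3 -m handwheel '[-0.036,0.251,0,0,0,0,-0.036,0.251,0,0,0,0,-0.036,0.251,0,0,0,0,-0.036,0.251,0,0,0,0,-0.036,0.251,0,0,0,0]'
python3 -m handwheel '[0,0,0,0,0,0,0,0,0,0,0,0,0,0,-0.25,0,0,0,0,0,-0.25,0,0,0,0,0,0,0,0,0]'
python3 -c "
from h import *
c,im,d=shot('wrist');cv2.imwrite('pics/w2.png',im)"
```

```text
time: 12.18
eef_pos: [0.5649, 0.2055, 0.2152]
tcp_rot: [-0.071, 0.997, 0.0, -0.001]
contact_force: [0.0, -0.2, -0.2]
opening: 0.6
finger_force: 0.0
time: 12.6
eef_pos: [0.5377, 0.3939, 0.215]
tcp_rot: [-0.071, 0.997, -0.0, -0.001]
contact_force: [1.6, 0.8, 0.1]
opening: 0.599
finger_force: 0.0
time: 13.02
eef_pos: [0.5342, 0.3883, 0.1317]
tcp_rot: [-0.071, 0.997, -0.003, -0.008]
contact_force: [-2.1, -0.8, -2.3]
opening: 0.6
finger_force: 0.0
```

View pics/w2.png

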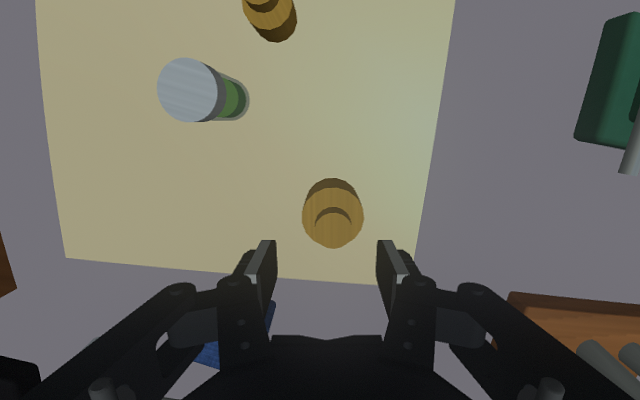

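The wrist view shows the big weight at (333,213), with its knob near (334,230), between the fingers at (262,260) and (392,260). The blue cube lies behind the left finger.

```bash
python3 -c "
from h import *
c=imaging.get_calibration('wrist');im=cv2.imread('pics/w2.png');print(ray(c,[(334,230)],.068).round(4));
d=imaging.read_camera('wrist')[1];P=cloud(c,d);q=P[170:255,295:370].reshape(-1,3);h=q[(q[:,2]>.06)&(q[:,2]<.075)];print(len(h),np.median(h[:,2]),((h.max(0)+h.min(0))/2).round(4),h.mean(0).round(4),ctrl.get_state()['eef_pos'])
b=cloud(c,d)[300:360,200:270].reshape(-1,3);b=b[(b[:,2]<.06)];print(len(b), np.percentile(b,[2,98],axis=0).round(3))"
```

```text
[[0.5399 0.396  0.068 ]]
1149 0.06733629046086709 [0.5375 0.3943 0.0649] [0.5365 0.3942 0.0671] [0.53789609 0.39029219 0.13909977]
412 [[ 0.642  0.297 -0.001]
 [ 0.694  0.354  0.045]]
```

```bash

python3 -m handwheel '[0,0.007,-0.2,0,0,0,0,0,-0.2,0,0,0,0,0,-0.107,0,0,0,0,0,0,0,0,0,0,0,0,0,0,0]'
python3 -m handwheel '[0,0,0,0,0,0,0,0,0,0,0,0,0,0,0,0,0,0,0,0,0,0,0,0,0,0,0,0,0,0]' 0 100
python3 -m handwheel '[0,0,0,0,0,0,0,0,0.1,0,0,0,0,0,0.2,0,0,0,0,0,0.2,0,0,0,0,0,0.167,0,0,0]'
```

```text
time: 13.53
eef_pos: [0.5401, 0.393, 0.0672]
tcp_rot: [-0.071, 0.997, 0.0, 0.001]
contact_force: [-0.2, 0.1, 0.3]
opening: 0.599
finger_force: 0.0
time: 13.95
eef_pos: [0.5411, 0.3937, 0.0693]
tcp_rot: [-0.071, 0.997, 0.001, 0.003]
contact_force: [-0.3, -2.2, 6.6]
opening: 0.26
finger_force: 97.8
time: 14.37
eef_pos: [0.5382, 0.3928, 0.1666]
tcp_rot: [-0.071, 0.997, -0.0, -0.001]
contact_force: [1.2, 0.0, -5.5]
opening: 0.263
finger_force: 98.8
```

```bash

python3 -m handwheel '[0.0012,-0.18,0,0,0,0,0.0012,-0.25,0,0,0,0,0.0012,-0.25,0,0,0,0,0.0012,-0.25,0,0,0,0,0.0012,-0.25,0,0,0,0]'
python3 -m handwheel '[0.0012,-0.25,0,0,0,0,0.0012,-0.25,0,0,0,0,0.0012,-0.25,0,0,0,0,0.0012,-0.25,0,0,0,0,0.0012,-0.25,0,0,0,0]'
python3 -m handwheel '[0.0012,-0.25,0,0,0,0,0.0012,-0.2,0,0,0,0,0,-0.105,0,0,0,0,0,0,0,0,0,0,0,0,0,0,0,0]'
python3 -m handwheel '[0,0,-0.1,0,0,0,0,0,-0.14,0,0,0,0,0,-0.05,0,0,0,0,0,0,0,0,0,0,0,0,0,0,0]'
python3 -c "
from h import *
c,im,d=shot('wrist');cv2.imwrite('pics/w3.png',im)"
```

```text
time: 14.78
eef_pos: [0.5383, 0.2145, 0.1649]
tcp_rot: [-0.072, 0.997, -0.0, -0.001]
contact_force: [0.6, 0.6, -6.2]
opening: 0.258
finger_force: 99.0
time: 15.2
eef_pos: [0.5393, 0.0271, 0.1651]
tcp_rot: [-0.072, 0.997, 0.0, -0.001]
contact_force: [0.5, 0.0, -6.1]
opening: 0.261
finger_force: 99.0
time: 15.62
eef_pos: [0.5403, -0.0552, 0.1651]
tcp_rot: [-0.07, 0.998, 0.001, -0.001]
contact_force: [-0.0, 0.8, -6.0]
opening: 0.258
finger_force: 99.2
time: 16.03
eef_pos: [0.5413, -0.0536, 0.1228]
tcp_rot: [-0.072, 0.997, 0.0, -0.0]
contact_force: [-0.3, 0.7, -0.6]
opening: 0.259
finger_force: 99.7
```

View pics/w3.png

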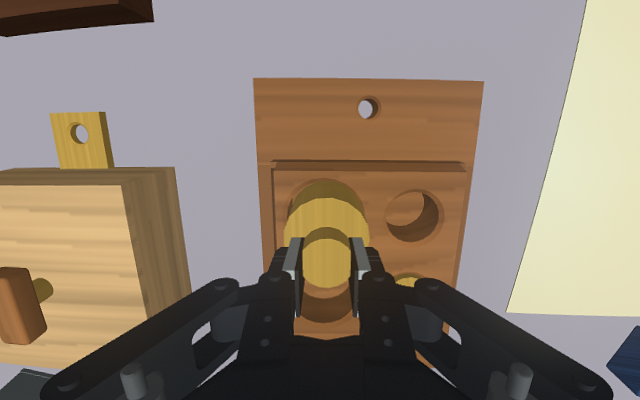

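```bash
python3 -c "
import cv2
im=cv2.imread('pics/w3.png')[150:310,250:470];cv2.imwrite('pics/w3c.png',cv2.convertScaleAbs(cv2.resize(im,None,fx=3.6,fy=3.6,interpolation=2),alpha=1.5))"
```

```text
(no output)
```

View pics/w3c.png

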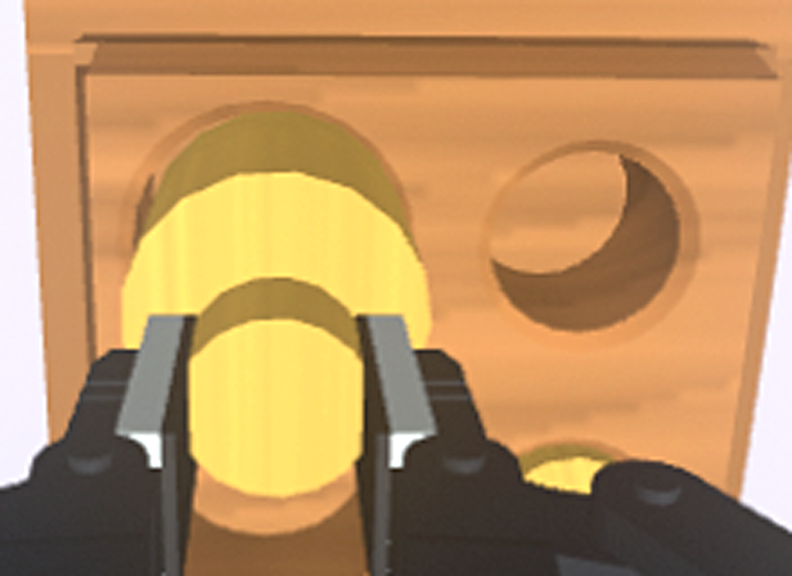

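The close-up shows the rim gap on the left of the weight (crop (145,200)) and none on the right (405,220), so the weight sits about 2 mm too far to +y. Shifting it back while pressing lightly.

```bash

python3 -m handwheel '[0,-0.013,-0.015,0,0,0,0,0,-0.02,0,0,0,0,0,0,0,0,0]'
```

```text
time: 16.33
eef_pos: [0.5441, -0.0551, 0.121]
tcp_rot: [-0.07, 0.998, 0.002, 0.004]
contact_force: [0.5, 7.0, 11.0]
opening: 0.26
finger_force: 101.0
```

```bash

python3 -m handwheel '[0.02,0.007,0.01,0,0,0,0,0,-0.01,0,0,0,0,0,-0.02,0,0,0,0,0,0,0,0,0]'
```

```text
time: 16.67
eef_pos: [0.5425, -0.0553, 0.1114]
tcp_rot: [-0.072, 0.997, 0.0, -0.002]
contact_force: [0.6, 1.2, -6.4]
opening: 0.264
finger_force: 99.2
```

It dropped in freely. Lowering it the rest of the way.

```bash

python3 -m handwheel '[0,0,-0.04,0,0,0,0,0,-0.05,0,0,0,0,0,-0.05,0,0,0,0,0,-0.04,0,0,0,0,0,0,0,0,0]'
```

```text
time: 17.08
eef_pos: [0.5442, -0.0558, 0.0875]
tcp_rot: [-0.071, 0.997, 0.0, -0.001]
contact_force: [-3.8, 1.2, 3.8]
opening: 0.26
finger_force: 100.2
```

```bash

python3 -m handwheel '[0,0,0,0,0,0,0,0,0,0,0,0,0,0,0,0,0,0]' 0.5
python3 -m handwheel '[0,0,0.1,0,0,0,0,0,0.2,0,0,0,0,0,0.25,0,0,0,0,0,0.25,0,0,0,0,0,0.1,0,0,0]' 
python3 m1.py 4 2>/dev/null | grep thing
```

```text
time: 17.33
eef_pos: [0.545, -0.056, 0.0873]
tcp_rot: [-0.071, 0.997, -0.0, 0.001]
contact_force: [-0.1, 0.2, 0.1]
opening: 0.501
finger_force: 0.0
time: 17.75
eef_pos: [0.5469, -0.0564, 0.2284]
tcp_rot: [-0.071, 0.997, -0.002, 0.005]
contact_force: [1.1, 0.8, 1.7]
opening: 0.499
finger_force: 0.0
thing 131 0.081 [0.4624 0.295  0.0785]
thing 48 0.066 [0.3971 0.326  0.0648]
```

```bash

python3 -m handwheel '[-0.0888,0.232,0,0,0,0,-0.0888,0.232,0,0,0,0,-0.0888,0.232,0,0,0,0,-0.0888,0.232,0,0,0,0,-0.0888,0.232,0,0,0,0]'
python3 -m handwheel '[-0.0888,0.232,0,0,0,0,-0.0888,0.232,0,0,0,0,-0.0888,0.232,0,0,0,0,-0.0888,0.232,0,0,0,0,-0.0888,0.232,0,0,0,0]'
python3 -m handwheel '[-0.0888,0.232,0,0,0,0,0,0,0,0,0,0,0,0,-0.2,0,0,0,0,0,-0.25,0,0,0,0,0,-0.1,0,0,0]' 0.55
python3 -m handwheel '[0,0,0,0,0,0,0,0,0,0,0,0,0,0,0,0,0,0]'
python3 -c "
from h import *
c,im,d=shot('wrist');cv2.imwrite('pics/w4.png',im)
P=cloud(c,d)[130:300,230:420].reshape(-1,3);h=P[(P[:,2]>.058)&(P[:,2]<.07)];print(len(h),np.median(h[:,2]),((h.max(0)+h.min(0))/2).round(4),h.mean(0).round(4),ctrl.get_state()['eef_pos'])"
```

```text
time: 18.22
eef_pos: [0.4767, 0.1196, 0.2212]
tcp_rot: [-0.071, 0.997, 0.0, 0.0]
contact_force: [0.7, 0.8, 0.8]
opening: 0.502
finger_force: 0.0
time: 18.63
eef_pos: [0.41, 0.2939, 0.2213]
tcp_rot: [-0.071, 0.997, 0.0, 0.0]
contact_force: [0.7, -0.1, -0.1]
opening: 0.504
finger_force: 0.0
time: 19.05
eef_pos: [0.3953, 0.326, 0.1345]
tcp_rot: [-0.072, 0.997, -0.001, -0.003]
contact_force: [-0.1, -1.4, -0.9]
opening: 0.553
finger_force: 0.0
time: 19.3
eef_pos: [0.3988, 0.3274, 0.1406]
tcp_rot: [-0.071, 0.997, 0.0, 0.001]
contact_force: [0.6, 0.6, 0.2]
opening: 0.553
finger_force: 0.0
885 0.06342113002728231 [0.4227 0.3204 0.064 ] [0.4036 0.3258 0.0635] [0.39906839 0.3276295  0.14113762]
```

View pics/w4.png

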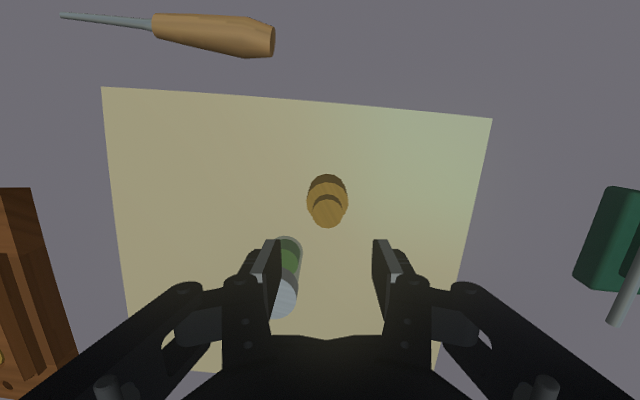

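The wrist view shows the small weight at (327,205), centred between the fingers. The vial at (285,280) is well behind the left finger. Going down.

```bash

python3 -m handwheel '[0,0,-0.15,0,0,0,0,0,-0.2,0,0,0,0,0,-0.1,0,0,0,0,0,-0.06,0,0,0,0,0,0,0,0,0]'
python3 -m handwheel '[0,0,0,0,0,0,0,0,0,0,0,0,0,0,0,0,0,0,0,0,0,0,0,0,0,0,0,0,0,0]' 0 80
python3 -m handwheel '[0,0,0,0,0,0,0,0,0.1,0,0,0,0,0,0.2,0,0,0,0,0,0.2,0,0,0,0,0,0.167,0,0,0]'
```

```text
time: 19.77
eef_pos: [0.3974, 0.3269, 0.0621]
tcp_rot: [-0.071, 0.997, -0.0, -0.001]
contact_force: [-0.1, -0.3, -0.4]
opening: 0.546
finger_force: 0.0
time: 20.18
eef_pos: [0.3992, 0.3281, 0.0649]
tcp_rot: [-0.071, 0.997, 0.001, 0.002]
contact_force: [-1.8, 0.5, 6.9]
opening: 0.22
finger_force: 78.2
time: 20.6
eef_pos: [0.3971, 0.3269, 0.1637]
tcp_rot: [-0.071, 0.997, -0.0, -0.0]
contact_force: [1.2, -0.3, -2.7]
opening: 0.222
finger_force: 78.7
```

```bash

python3 -m handwheel '[0.09,-0.214,0,0,0,0,0.09,-0.214,0,0,0,0,0.09,-0.214,0,0,0,0,0.09,-0.214,0,0,0,0,0.09,-0.214,0,0,0,0]'
python3 -m handwheel '[0.09,-0.214,0,0,0,0,0.09,-0.214,0,0,0,0,0.09,-0.214,0,0,0,0,0.09,-0.214,0,0,0,0,0.09,-0.214,0,0,0,0]'
python3 -m handwheel '[0,0,-0.1,0,0,0,0,0,-0.12,0,0,0,0,0,-0.03,0,0,0,0,0,0,0,0,0,0,0,0,0,0,0]'
python3 -c "
from h import *
c,im,d=shot('wrist');cv2.imwrite('pics/w5.png',cv2.convertScaleAbs(cv2.resize(im[130:300,230:450],None,fx=3.4,fy=3.4,interpolation=2),alpha=1.5))"
```

```text
time: 21.02
eef_pos: [0.4646, 0.1651, 0.1621]
tcp_rot: [-0.072, 0.997, -0.0, -0.0]
contact_force: [1.1, 1.0, -3.3]
opening: 0.221
finger_force: 79.0
time: 21.43
eef_pos: [0.5322, 0.0046, 0.1619]
tcp_rot: [-0.071, 0.997, 0.0, -0.001]
contact_force: [-0.2, 1.4, -3.1]
opening: 0.215
finger_force: 79.0
time: 21.85
eef_pos: [0.532, 0.0065, 0.1248]
tcp_rot: [-0.072, 0.997, 0.0, -0.001]
contact_force: [0.6, 0.7, -3.8]
opening: 0.219
finger_force: 79.2
```

View pics/w5.png

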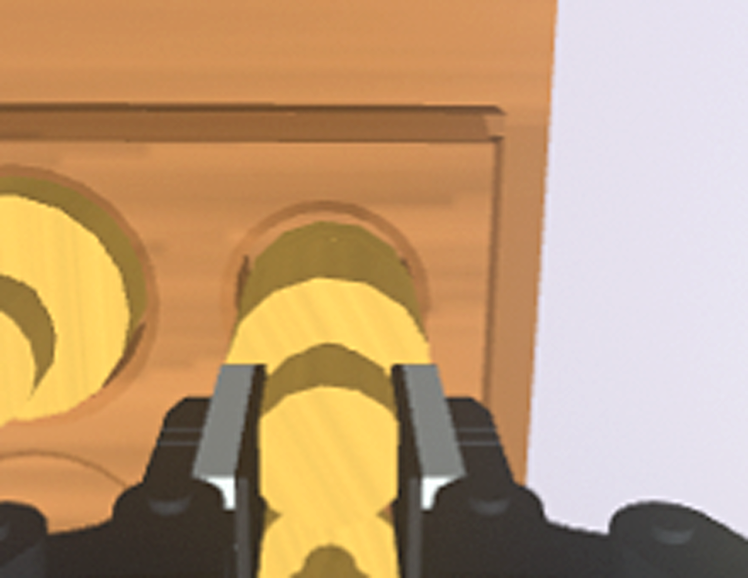

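The close-up shows the weight centred over the well, with even gaps on the left (240,270) and right (405,265). The big weight is seated at its left. Descending.

```bash

python3 -m handwheel '[0,0,-0.03,0,0,0,0,0,-0.03,0,0,0,0,0,-0.03,0,0,0,0,0,-0.02,0,0,0,0,0,0,0,0,0]'
```

```text
time: 22.32
eef_pos: [0.5322, 0.0063, 0.1078]
tcp_rot: [-0.071, 0.997, 0.0, -0.0]
contact_force: [0.9, -0.7, -3.5]
opening: 0.22
finger_force: 79.3
```

```bash

python3 -m handwheel '[0,0,-0.05,0,0,0,0,0,-0.05,0,0,0,0,0,-0.04,0,0,0,0,0,-0.03,0,0,0,0,0,0,0,0,0]'
python3 -m handwheel '[0,0,0,0,0,0,0,0,0,0,0,0,0,0,0,0,0,0]' 0.5
python3 -m handwheel '[0,0,0.1,0,0,0,0,0,0.2,0,0,0,0,0,0.25,0,0,0,0,0,0.25,0,0,0,0,0,0.1,0,0,0]' 
python3 -m handwheel '[0.09,-0.22,0,0,0,0,0.09,-0.22,0,0,0,0,0.06,-0.22,0,0,0,0,0.06,-0.22,0,0,0,0,0.06,-0.22,0,0,0,0]' 1
python3 -m handwheel '[0.06,-0.22,0,0,0,0,0.06,-0.22,0,0,0,0,0.06,-0.16,0,0,0,0,0,0,0,0,0,0,0,0,0,0,0,0]'
python3 - <<'E'
from h import *
c,im,d=shot("top");cv2.imwrite("pics/top5.png",im);P=cloud(c,d);Q=P.reshape(-1,3)
for n,(x,y) in dict(big0=(.5406,-.057),sm0=(.532,.0044),sm1=(.5934,.013),lidknob=(.614,-.2495)).items():
    q=Q[np.hypot(Q[:,0]-x,Q[:,1]-y)<.025];q=q[q[:,2]<.12];z=np.percentile(q[:,2],95) if len(q) else 0;q=q[q[:,2]>z-.006];print(n,z,q.mean(0).round(4),len(q))
c,im,d=shot("side");P=cloud(c,d);cv2.imwrite("pics/side5.png",im);Q=P.reshape(-1,3)
for n,(x,y) in dict(big0=(.5406,-.057),sm0=(.532,.0044),sm1=(.5934,.013)).items():
    q=Q[np.hypot(Q[:,0]-x,Q[:,1]-y)<.018];q=q[q[:,2]<.12];print("side",n,np.percentile(q[:,2],97).round(4))
E
```

```text
time: 22.73
eef_pos: [0.5329, 0.0061, 0.0831]
tcp_rot: [-0.071, 0.997, 0.0, -0.0]
contact_force: [-0.8, 0.6, -2.8]
opening: 0.222
finger_force: 79.5
time: 22.98
eef_pos: [0.533, 0.0061, 0.0836]
tcp_rot: [-0.071, 0.997, -0.0, 0.0]
contact_force: [-0.8, 0.3, 0.1]
opening: 0.5
finger_force: 0.0
time: 23.4
eef_pos: [0.5352, 0.0058, 0.2248]
tcp_rot: [-0.071, 0.997, -0.001, 0.005]
contact_force: [1.0, -0.2, 0.5]
opening: 0.497
finger_force: 0.0
time: 23.82
eef_pos: [0.587, -0.1604, 0.2188]
tcp_rot: [-0.072, 0.997, -0.0, 0.0]
contact_force: [0.4, 0.3, 0.0]
opening: 0.999
finger_force: 0.0
time: 24.23
eef_pos: [0.6136, -0.2501, 0.2181]
tcp_rot: [-0.07, 0.998, 0.0, 0.0]
contact_force: [-0.9, 1.2, -0.2]
opening: 0.997
finger_force: 0.0
big0 0.08776452649828913 [ 0.5412 -0.0578  0.0863] 59
sm0 0.0829238222805591 [0.5305 0.0051 0.0819] 42
sm1 0.08328870888154069 [0.5924 0.0142 0.0816] 40
lidknob 0.10369840540190912 [ 0.607  -0.2453  0.1023] 17
side big0 0.0864
side sm0 0.0821
side sm1 0.0819
```

View pics/side5.png

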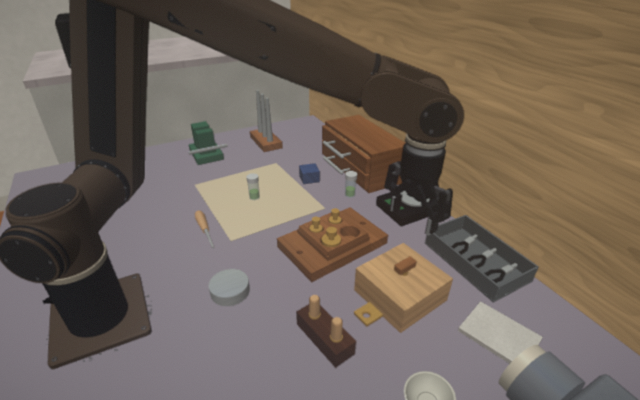

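The side view shows all three weights seated at (316,225), (335,216) and (331,237); their knob tops measure 86/82 mm, as they should. The lid at (403,283) is unmoved. Fetching the lid.

```bash

python3 -m handwheel '[0,-0.003,-0.2,0,0,0,0,0,-0.2,0,0,0,0,0,-0.2,0,0,0,0,0,-0.14,0,0,0,0,0,-0.08,0,0,0]'
python3 -m handwheel '[0,0,0,0,0,0,0,0,0,0,0,0]'
python3 -m handwheel '[0,0,0,0,0,0,0,0,0,0,0,0,0,0,0,0,0,0,0,0,0,0,0,0,0,0,0,0,0,0]' 0 80
python3 -m handwheel '[0,0,0,0,0,0,0,0,0,0,0,0,0,0,0.05,0,0,0,0,0,0.15,0,0,0,0,0,0.2,0,0,0]'
python3 -m handwheel '[0,0,0.2,0,0,0,0,0,0.2,0,0,0,0,0,0,0,0,0]'
```

```text
time: 24.75
eef_pos: [0.6117, -0.2465, 0.0917]
tcp_rot: [-0.072, 0.997, 0.002, -0.002]
contact_force: [-0.3, -0.6, -1.0]
opening: 0.998
finger_force: 0.0
time: 24.92
eef_pos: [0.6137, -0.2484, 0.0955]
tcp_rot: [-0.072, 0.997, 0.0, -0.0]
contact_force: [0.2, -0.2, 0.4]
opening: 0.995
finger_force: 0.0
time: 25.33
eef_pos: [0.614, -0.2496, 0.0962]
tcp_rot: [-0.071, 0.997, -0.0, 0.001]
contact_force: [-0.5, 0.1, -0.2]
opening: 0.302
finger_force: 0.0
time: 25.75
eef_pos: [0.6106, -0.2476, 0.1507]
tcp_rot: [-0.071, 0.997, 0.003, -0.004]
contact_force: [1.1, -0.6, -3.3]
opening: 0.241
finger_force: 79.4
time: 26.0
eef_pos: [0.6163, -0.2507, 0.2229]
tcp_rot: [-0.071, 0.997, -0.003, 0.005]
contact_force: [1.4, -0.7, -1.0]
opening: 0.242
finger_force: 79.6
```

```bash

python3 -m handwheel '[-0.046,0.15,0,0,0,0,-0.046,0.22,0,0,0,0,-0.046,0.22,0,0,0,0,-0.046,0.22,0,0,0,0,-0.046,0.22,0,0,0,0]'
python3 -m handwheel '[-0.046,0.22,0,0,0,0,-0.048,0.22,0,0,0,0,0,0.063,0,0,0,0,0,0,0,0,0,0,0,0,0,0,0,0]'
python3 -m handwheel '[0,0,-0.1,0,0,0,0,0,-0.15,0,0,0,0,0,-0.1,0,0,0,0,0,0,0,0,0,0,0,0,0,0,0]'
python3 -m handwheel '[0,0,-0.04,0,0,0,0,0,-0.04,0,0,0,0,0,-0.03,0,0,0,0,0,0,0,0,0,0,0,0,0,0,0]'
```

```text
time: 26.42
eef_pos: [0.5773, -0.0931, 0.2127]
tcp_rot: [-0.071, 0.997, 0.001, -0.002]
contact_force: [1.4, 0.2, -2.8]
opening: 0.243
finger_force: 79.6
time: 26.83
eef_pos: [0.5643, -0.0189, 0.2138]
tcp_rot: [-0.072, 0.997, -0.0, -0.001]
contact_force: [-0.1, 0.3, -4.3]
opening: 0.242
finger_force: 79.6
time: 27.25
eef_pos: [0.5643, -0.0204, 0.1612]
tcp_rot: [-0.071, 0.998, 0.0, -0.002]
contact_force: [0.6, 0.1, -3.6]
opening: 0.241
finger_force: 79.5
time: 27.67
eef_pos: [0.5649, -0.0193, 0.1461]
tcp_rot: [-0.071, 0.997, 0.0, -0.0]
contact_force: [0.3, -0.1, -3.9]
opening: 0.239
finger_force: 79.6
```

```bash

python3 -m handwheel '[0,0,-0.04,0,0,0,0,0,-0.04,0,0,0,0,0,-0.03,0,0,0,0,0,-0.025,0,0,0,0,0,0,0,0,0]'
```

```text
time: 28.08
eef_pos: [0.5651, -0.0196, 0.1262]
tcp_rot: [-0.071, 0.997, -0.0, -0.0]
contact_force: [-3.0, -1.0, 0.7]
opening: 0.241
finger_force: 80.2
```

```bash

python3 -m handwheel '[0,0,0,0,0,0,0,0,0,0,0,0,0,0,0,0,0,0,0,0,0,0,0,0]' 1
python3 -m handwheel '[0,0,0.1,0,0,0,0,0,0.2,0,0,0,0,0,0.25,0,0,0,0,0,0.25,0,0,0,0,0,0.067,0,0,0]' 
python3 -m handwheel '[-0.112,-0.213,0,0,0,0,-0.112,-0.213,0,0,0,0,-0.112,-0.213,0,0,0,0,-0.112,-0.213,0,0,0,0,-0.112,-0.213,0,0,0,0]' 0.5
python3 -m handwheel '[-0.112,-0.213,0,0,0,0,-0.112,-0.213,0,0,0,0,-0.112,-0.213,0,0,0,0,-0.112,-0.213,0,0,0,0,0,0,0,0,0,0]'
python3 -m handwheel '[0,0,-0.2,0,0,0,0,0,-0.25,0,0,0,0,0,-0.15,0,0,0,0,0,0,0,0,0,0,0,0,0,0,0]'
python3 - <<'E'
from h import *
for n in["top","side"]:
    c,im,d=shot(n);Q=cloud(c,d).reshape(-1,3)
    B=(Q[:,0]>.42)&(Q[:,0]<.72)&(Q[:,1]>-.15)&(Q[:,1]<.12)
    for l,lo,hi in(("lidtop",.093,.106),("ear",.033,.046),("plinth",.024,.034)):
        q=Q[B&(Q[:,2]>lo)&(Q[:,2]<hi)];print(n,l,len(q),np.median(q[:,2]).round(4),cv2.minAreaRect((q[:,:2]*1000).astype(np.float32)))
    if n=="top": cv2.imwrite("pics/top6.png",im)
c,im,d=shot("wrist");cv2.imwrite("pics/w6.png",im);print(ctrl.get_state()["eef_pos"])
E
```

```text
time: 28.42
eef_pos: [0.5653, -0.0192, 0.1263]
tcp_rot: [-0.071, 0.997, -0.0, 0.0]
contact_force: [0.0, 0.9, -0.4]
opening: 0.797
finger_force: 0.0
time: 28.83
eef_pos: [0.5679, -0.0197, 0.2638]
tcp_rot: [-0.071, 0.997, -0.002, 0.006]
contact_force: [1.1, -0.0, 1.1]
opening: 0.999
finger_force: 0.0
time: 29.25
eef_pos: [0.4801, -0.1801, 0.2561]
tcp_rot: [-0.072, 0.997, -0.0, 0.0]
contact_force: [1.0, -0.0, -0.0]
opening: 0.501
finger_force: 0.0
time: 29.67
eef_pos: [0.4114, -0.3115, 0.2562]
tcp_rot: [-0.069, 0.998, -0.001, -0.0]
contact_force: [0.2, -0.5, -0.6]
opening: 0.502
finger_force: 0.0
time: 30.08
eef_pos: [0.4135, -0.3059, 0.1649]
tcp_rot: [-0.072, 0.997, 0.001, -0.001]
contact_force: [0.5, -0.2, 0.5]
opening: 0.5
finger_force: 0.0
top lidtop 2432 0.1002 ((567.9760131835938, -20.543975830078125), (151.0078887939453, 151.17620849609375), 7.9668121337890625)
top ear 462 0.0369 ((566.87255859375, -21.877716064453125), (246.80369567871094, 159.15579223632812), 7.921812534332275)
top plinth 1044 0.03 ((567.12890625, -22.182945251464844), (248.5465087890625, 160.34469604492188), 7.871706008911133)
side lidtop 418 0.0988 ((551.2476196289062, -41.11177062988281), (100.67527770996094, 210.1031036376953), 53.015872955322266)
side ear 322 0.0372 ((535.6858520507812, -59.865814208984375), (99.85240936279297, 211.6949005126953), 52.906429290771484)
side plinth 805 0.0289 ((565.34326171875, -22.083099365234375), (251.3223876953125, 162.59649658203125), 8.190120697021484)
[ 0.41513983 -0.30777361  0.16855709]
```

View pics/w6.png

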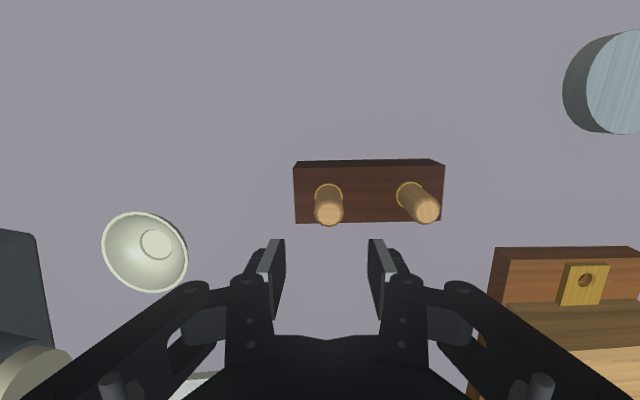

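The lid is seated (top 100 mm, shifted about +1 mm). The wrist view shows pin R at (328,205), centred between the fingers, and pin L at (420,205). Grasping pin R.

```bash

python3 -m handwheel '[0,0,-0.15,0,0,0,0,0,-0.2,0,0,0,0,0,-0.15,0,0,0,0,0,-0.109,0,0,0,0,0,0,0,0,0]'
python3 -m handwheel '[0,0,0,0,0,0,0,0,0,0,0,0,0,0,0,0,0,0,0,0,0,0,0,0,0,0,0,0,0,0]' 0 60
python3 -m handwheel '[0,0,0,0,0,0,0,0,0.1,0,0,0,0,0,0.15,0,0,0,0,0,0.2,0,0,0,0,0,0.2,0,0,0]'
python3 -m handwheel '[0,0,0.2,0,0,0,0,0,0,0,0,0,0,0,0,0,0,0]'
```

```text
time: 30.65
eef_pos: [0.4131, -0.3058, 0.073]
tcp_rot: [-0.071, 0.997, 0.001, -0.001]
contact_force: [0.2, -0.2, -0.5]
opening: 0.499
finger_force: 0.0
time: 31.07
eef_pos: [0.4151, -0.3082, 0.0771]
tcp_rot: [-0.071, 0.997, -0.002, 0.001]
contact_force: [-0.5, 0.4, 5.9]
opening: 0.236
finger_force: 59.1
time: 31.48
eef_pos: [0.4132, -0.3062, 0.1726]
tcp_rot: [-0.071, 0.997, 0.001, -0.001]
contact_force: [0.2, -0.4, -0.5]
opening: 0.237
finger_force: 58.6
time: 31.73
eef_pos: [0.4147, -0.3078, 0.2048]
tcp_rot: [-0.071, 0.997, -0.002, 0.002]
contact_force: [0.3, 0.2, -1.3]
opening: 0.236
finger_force: 58.7
```

```bash

python3 -m handwheel '[0.1,0.12,0.02,0,0,0,0.16,0.188,0.03,0,0,0,0.16,0.188,0.03,0,0,0,0.16,0.188,0,0,0,0,0.16,0.188,0,0,0,0]'
python3 -m handwheel '[0.16,0.188,0,0,0,0,0.16,0.188,0,0,0,0,0.16,0.188,0,0,0,0,0.16,0.188,0,0,0,0,0.16,0.188,0,0,0,0]'
python3 -m handwheel '[0.16,0.188,0,0,0,0,0.015,0.012,0,0,0,0,0,0,0,0,0,0,0,0,0,0,0,0,0,0,0,0,0,0]'
python3 -m handwheel '[0,0,-0.15,0,0,0,0,0,-0.25,0,0,0,0,0,-0.15,0,0,0,0,0,0,0,0,0,0,0,0,0,0,0]'
python3 -c "
from h import *
c,im,d=shot('wrist');cv2.imwrite('pics/w7.png',im)
c,im,d=shot('side');cv2.imwrite('pics/s7.png',cv2.convertScaleAbs(cv2.resize(im[130:290,270:450],None,fx=3.5,fy=3.5,interpolation=2),alpha=1.4))"
```

```text
time: 32.15
eef_pos: [0.5248, -0.1743, 0.2123]
tcp_rot: [-0.071, 0.997, 0.001, -0.001]
contact_force: [0.5, -0.6, -0.4]
opening: 0.232
finger_force: 58.7
time: 32.57
eef_pos: [0.6445, -0.0332, 0.2114]
tcp_rot: [-0.071, 0.997, 0.001, -0.002]
contact_force: [-0.6, -0.9, -1.2]
opening: 0.234
finger_force: 58.7
time: 32.98
eef_pos: [0.6699, -0.006, 0.2127]
tcp_rot: [-0.071, 0.997, 0.0, -0.001]
contact_force: [0.1, 0.0, -1.4]
opening: 0.24
finger_force: 58.8
time: 33.4
eef_pos: [0.6693, -0.0061, 0.13]
tcp_rot: [-0.07, 0.998, 0.0, -0.002]
contact_force: [-0.0, 0.0, 0.3]
opening: 0.236
finger_force: 58.8
```

View pics/w7.png

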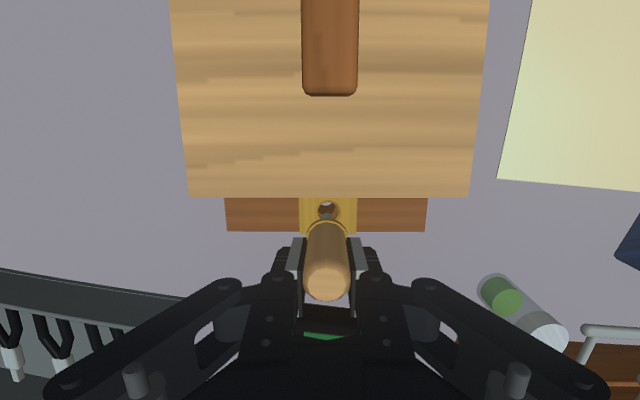

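The wrist view shows the pin at (326,250), upright and in line with the ear hole at (328,209). Vial 1 is well off to the right.

```bash

python3 -c "
from h import *
c=imaging.get_calibration('wrist');print(ray(c,[(328,209)],.038).round(4),ctrl.get_state()['eef_pos'])"
python3 -m handwheel '[0,0,-0.04,0,0,0,0,0,-0.04,0,0,0,0,0,-0.04,0,0,0,0,0,-0.03,0,0,0,0,0,0,0,0,0]'
```

```text
[[ 0.672  -0.0036  0.038 ]] [ 0.67206356 -0.00607795  0.1340223 ]
time: 33.92
eef_pos: [0.6702, -0.0049, 0.1075]
tcp_rot: [-0.071, 0.997, 0.0, -0.001]
contact_force: [1.1, -0.0, -2.3]
opening: 0.234
finger_force: 58.8
```

```bash

python3 -m handwheel '[0,0,-0.03,0,0,0,0,0,-0.03,0,0,0,0,0,-0.03,0,0,0,0,0,-0.02,0,0,0,0,0,0,0,0,0]'
```

```text
time: 34.33
eef_pos: [0.6704, -0.005, 0.0914]
tcp_rot: [-0.071, 0.997, 0.0, -0.001]
contact_force: [-0.0, -0.0, -1.2]
opening: 0.234
finger_force: 58.8
```

```bash

python3 -m handwheel '[0,0,-0.04,0,0,0,0,0,-0.04,0,0,0,0,0,-0.03,0,0,0,0,0,-0.02,0,0,0,0,0,0,0,0,0]'
```

```text
time: 34.75
eef_pos: [0.6711, -0.0051, 0.0732]
tcp_rot: [-0.071, 0.997, 0.0, -0.0]
contact_force: [-0.3, -0.1, 0.2]
opening: 0.241
finger_force: 58.8
```

```bash

python3 -m handwheel '[0,0,-0.02,0,0,0,0,0,0,0,0,0,0,0,0,0,0,0]'
```

```text
time: 35.0
eef_pos: [0.6715, -0.0051, 0.0731]
tcp_rot: [-0.072, 0.997, -0.0, -0.0]
contact_force: [-5.6, 1.1, 10.9]
opening: 0.238
finger_force: 60.1
```

```bash

python3 -m handwheel '[0,0,0,0,0,0,0,0,0,0,0,0,0,0,0,0,0,0]' 0.5
python3 -m handwheel '[0,0,0.1,0,0,0,0,0,0.2,0,0,0,0,0,0.25,0,0,0,0,0,0.25,0,0,0,0,0,0.07,0,0,0]' 
python3 -m handwheel '[-0.179,-0.155,0,0,0,0,-0.179,-0.155,0,0,0,0,-0.179,-0.155,0,0,0,0,-0.179,-0.155,0,0,0,0,-0.179,-0.155,0,0,0,0]'
python3 -m handwheel '[-0.179,-0.155,0,0,0,0,-0.179,-0.155,0,0,0,0,-0.179,-0.155,0,0,0,0,-0.179,-0.155,0,0,0,0,-0.179,-0.155,0,0,0,0]'
python3 -m handwheel '[0,0,0,0,0,0,0,0,-0.15,0,0,0,0,0,-0.1,0,0,0,0,0,0,0,0,0,0,0,0,0,0,0]'
python3 - <<'E'
from h import *
for n in("top","side","wrist"):
    c,im,d=shot(n);P=cloud(c,d);Q=P.reshape(-1,3)
    for l,(x,y) in dict(pin1=(.6705,-.0055),pinL=(.402,-.238)).items():
        q=Q[np.hypot(Q[:,0]-x,Q[:,1]-y)<.025];q=q[(q[:,2]<.1)];
        if len(q)>10: z=np.percentile(q[:,2],97);h=q[q[:,2]>z-.006];print(n,l,z.round(4),h.mean(0).round(4),len(h))
cv2.imwrite("pics/w8.png",im);print(ctrl.get_state()["eef_pos"])
E
```

```text
time: 35.25
eef_pos: [0.6709, -0.0051, 0.0698]
tcp_rot: [-0.071, 0.997, 0.0, -0.0]
contact_force: [-0.0, 0.4, -0.8]
opening: 0.501
finger_force: 0.0
time: 35.67
eef_pos: [0.6744, -0.0055, 0.2096]
tcp_rot: [-0.071, 0.997, -0.001, 0.006]
contact_force: [1.1, 0.2, 1.4]
opening: 0.496
finger_force: 0.0
time: 36.08
eef_pos: [0.5355, -0.122, 0.2011]
tcp_rot: [-0.072, 0.997, -0.0, 0.0]
contact_force: [-0.2, -1.4, -0.1]
opening: 0.498
finger_force: 0.0
time: 36.5
eef_pos: [0.4012, -0.2384, 0.2012]
tcp_rot: [-0.072, 0.997, -0.0, 0.0]
contact_force: [0.0, -1.0, 0.8]
opening: 0.504
finger_force: 0.0
time: 36.92
eef_pos: [0.4023, -0.2371, 0.1628]
tcp_rot: [-0.071, 0.997, 0.001, -0.001]
contact_force: [-0.1, -0.3, 0.6]
opening: 0.502
finger_force: 0.0
top pin1 0.0911 [ 0.6697 -0.0058  0.0886] 34
top pinL 0.0902 [ 0.4087 -0.2367  0.0899] 8
side pin1 0.0883 [ 0.6659 -0.0087  0.0859] 32
side pinL 0.0915 [ 0.3986 -0.2409  0.0897] 80
wrist pinL 0.0919 [ 0.3995 -0.2363  0.0904] 703
[ 0.40344161 -0.23791854  0.16457135]
```

```bash

python3 -m handwheel '[-0.007,0.004,-0.15,0,0,0,0,0,-0.2,0,0,0,0,0,-0.14,0,0,0,0,0,-0.1,0,0,0,0,0,0,0,0,0]'
python3 -m handwheel '[0,0,0,0,0,0,0,0,0,0,0,0,0,0,0,0,0,0,0,0,0,0,0,0,0,0,0,0,0,0]' 0 60
python3 -m handwheel '[0,0,0,0,0,0,0,0,0.1,0,0,0,0,0,0.15,0,0,0,0,0,0.2,0,0,0,0,0,0.2,0,0,0]'
```

```text
time: 37.48
eef_pos: [0.4003, -0.2355, 0.0724]
tcp_rot: [-0.072, 0.997, 0.002, -0.002]
contact_force: [-0.7, 0.3, -0.7]
opening: 0.499
finger_force: 0.0
time: 37.9
eef_pos: [0.4025, -0.2378, 0.0763]
tcp_rot: [-0.071, 0.997, -0.001, 0.001]
contact_force: [-0.3, 0.2, 4.5]
opening: 0.237
finger_force: 58.9
time: 38.32
eef_pos: [0.4007, -0.2363, 0.1723]
tcp_rot: [-0.071, 0.997, 0.001, -0.001]
contact_force: [-0.1, 0.0, 0.1]
opening: 0.237
finger_force: 58.8
```

```bash

python3 -m handwheel '[0.05,0.15,0,0,0,0,0.075,0.24,0,0,0,0,0.075,0.24,0,0,0,0,0.075,0.24,0,0,0,0,0.075,0.24,0,0,0,0]'
python3 -m handwheel '[0.073,0.246,0,0,0,0,0,0,0,0,0,0,0,0,0,0,0,0,0,0,-0.15,0,0,0,0,0,-0.1,0,0,0]'
python3 -m handwheel '[0,0,-0.05,0,0,0,0,0,0,0,0,0,0,0,0,0,0,0]'
python3 -c "
from h import *
c,im,d=shot('wrist');cv2.imwrite('pics/w9.png',im);print(ctrl.get_state()['eef_pos'])"
```

```text
time: 38.73
eef_pos: [0.4539, -0.0689, 0.1722]
tcp_rot: [-0.071, 0.997, -0.0, 0.0]
contact_force: [0.7, -0.5, -1.0]
opening: 0.236
finger_force: 58.8
time: 39.15
eef_pos: [0.465, -0.0345, 0.1343]
tcp_rot: [-0.071, 0.997, -0.0, 0.0]
contact_force: [-1.1, 0.4, -1.3]
opening: 0.236
finger_force: 58.9
time: 39.4
eef_pos: [0.4647, -0.0345, 0.127]
tcp_rot: [-0.071, 0.998, 0.0, -0.0]
contact_force: [0.6, 0.3, -0.5]
opening: 0.238
finger_force: 58.9
[ 0.46529467 -0.03448127  0.12776841]
```

View pics/w9.png

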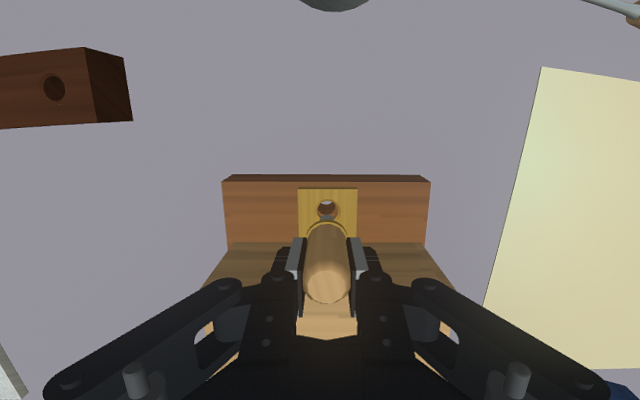

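The wrist view shows the same alignment as at the other end: hole at (328,209), pin at (326,250). Lowering.

```bash

python3 -m handwheel '[0,0,-0.04,0,0,0,0,0,-0.04,0,0,0,0,0,-0.04,0,0,0,0,0,0,0,0,0]'
python3 -m handwheel '[0,0,-0.03,0,0,0,0,0,-0.03,0,0,0,0,0,-0.03,0,0,0,0,0,-0.02,0,0,0,0,0,0,0,0,0]'
```

```text
time: 39.78
eef_pos: [0.464, -0.0334, 0.1078]
tcp_rot: [-0.071, 0.997, 0.0, -0.001]
contact_force: [-0.3, 0.4, -1.3]
opening: 0.236
finger_force: 58.9
time: 40.2
eef_pos: [0.4644, -0.0334, 0.0917]
tcp_rot: [-0.071, 0.997, 0.0, -0.001]
contact_force: [0.0, -0.1, -0.1]
opening: 0.236
finger_force: 58.9
```

```bash

python3 -m handwheel '[0,0,-0.04,0,0,0,0,0,-0.04,0,0,0,0,0,-0.03,0,0,0,0,0,-0.02,0,0,0,0,0,0,0,0,0]'
python3 -m handwheel '[0,0,-0.02,0,0,0,0,0,0,0,0,0,0,0,0,0,0,0]'
```

```text
time: 40.62
eef_pos: [0.4648, -0.0335, 0.0727]
tcp_rot: [-0.071, 0.997, 0.0, -0.0]
contact_force: [0.0, -0.1, -0.5]
opening: 0.24
finger_force: 59.1
time: 40.87
eef_pos: [0.4654, -0.0336, 0.0723]
tcp_rot: [-0.072, 0.997, 0.0, -0.001]
contact_force: [-4.9, 1.1, 14.8]
opening: 0.238
finger_force: 60.5
```

The collar is on the ear. Releasing, backing off to clear ground and checking.

```bash

python3 -m handwheel '[0,0,0,0,0,0,0,0,0,0,0,0,0,0,0,0,0,0]' 0.5
python3 -m handwheel '[0,0,0.1,0,0,0,0,0,0.2,0,0,0,0,0,0.25,0,0,0,0,0,0.25,0,0,0,0,0,0.07,0,0,0]' 
python3 -m handwheel '[-0.03,-0.24,0,0,0,0,-0.03,-0.24,0,0,0,0,-0.03,-0.24,0,0,0,0,-0.03,-0.24,0,0,0,0,-0.03,-0.24,0,0,0,0]'
python3 -m handwheel '[0,-0.24,0,0,0,0,0,-0.24,0,0,0,0,0,0,0,0,0,0,0,0,0,0,0,0,0,0,0,0,0,0]'
python3 - <<'E'
from h import *
for n in("top","side"):
    c,im,d=shot(n);P=cloud(c,d);Q=P.reshape(-1,3)
    for l,(x,y) in dict(pin1=(.6705,-.0055),pin0=(.4645,-.034),vial0=(.462,.295),vial1=(.737,.169)).items():
        q=Q[np.hypot(Q[:,0]-x,Q[:,1]-y)<.023];q=q[(q[:,2]<.095)]
        if len(q)>10: z=np.percentile(q[:,2],95);h=q[q[:,2]>z-.006];print(n,l,z.round(4),h.mean(0).round(4),len(h))
    B=(Q[:,0]>.42)&(Q[:,0]<.72)&(Q[:,1]>-.15)&(Q[:,1]<.12);q=Q[B&(Q[:,2]>.093)&(Q[:,2]<.106)];print("lid",np.median(q[:,2]),cv2.minAreaRect((q[:,:2]*1000).astype(np.float32)))
cv2.imwrite("pics/side9.png",im)
E
```

```text
time: 41.12
eef_pos: [0.465, -0.0336, 0.07]
tcp_rot: [-0.071, 0.997, -0.0, 0.0]
contact_force: [-0.3, -0.3, 0.1]
opening: 0.499
finger_force: 0.0
time: 41.53
eef_pos: [0.4679, -0.0344, 0.2068]
tcp_rot: [-0.071, 0.997, -0.002, 0.005]
contact_force: [2.3, 0.0, 1.0]
opening: 0.503
finger_force: 0.0
time: 41.95
eef_pos: [0.4418, -0.2149, 0.2]
tcp_rot: [-0.071, 0.997, 0.0, -0.0]
contact_force: [0.2, -0.1, 0.4]
opening: 0.496
finger_force: 0.0
time: 42.37
eef_pos: [0.4421, -0.285, 0.1997]
tcp_rot: [-0.071, 0.997, 0.001, -0.001]
contact_force: [0.5, 0.8, -0.1]
opening: 0.499
finger_force: 0.0
top pin1 0.0893 [ 0.67   -0.006   0.0871] 38
top pin0 0.0891 [ 0.4651 -0.0345  0.0876] 40
top vial0 0.0805 [0.4617 0.295  0.0784] 113
top vial1 0.0813 [0.7381 0.1692 0.0789] 105
lid 0.10021413680807506 ((555.1311645507812, -22.358139038085938), (177.01470947265625, 151.21356201171875), 7.960306167602539)
side pin0 0.0866 [ 0.462  -0.0375  0.0853] 49
side vial0 0.0774 [0.4589 0.2931 0.0761] 74
lid 0.09900258852898089 ((565.7186279296875, -20.147964477539062), (151.83724975585938, 153.3685760498047), 7.902588367462158)
```

View pics/side9.png

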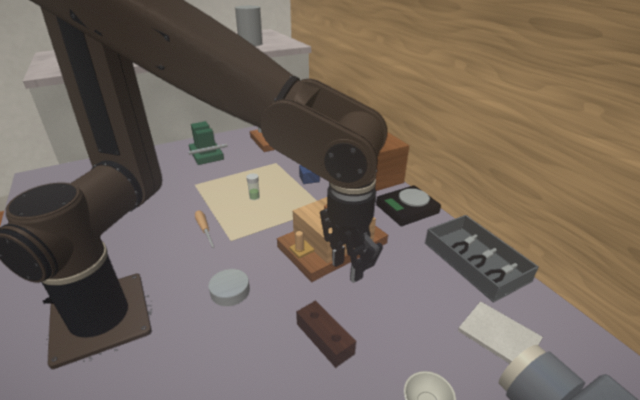

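The side view shows pin 0 upright at (300,243) in the ear, the stand empty at (325,330) and vial 0 standing. Both pin tops measure about 88 mm, which is fully home, and the lid is down. Handing in.

```bash
python3 -c "
from plant import ctrl
print(ctrl.sign_off())"
```

```text
the job is handed in; nothing more can be done
None
```

I handed the job in at about 42 s: by my last measurements the three weights on the bench are seated in their wells, the lid is down, both pins are fully home and both vials are standing; the hand-in returned no verdict.

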